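# Wind the vice jaw up to the wood offcut

### The arm

A 7-joint arm with a two-finger parallel gripper is mounted at the origin on the work surface; the furniture and walls round the work are solid. World frame = base frame: x ahead of the robot, y to its left, z up, the work surface at z = 0. Lengths are in mm, angles in rad, forces in N, time in s.
With the tool pointing down it reaches from about 400 to 900 mm from the base axis. Payload 5.5 kg.
Tool frame: the origin (TCP) lies midway between the tips of the shut fingers; the grasp point (between the pads) lies 19 mm behind it (robot.hold_point_z is the z of the grasp point in the tool frame, in mm); z points along the fingers, x is the direction in which the jaws open and shut, and the axes are right-handed (so a half turn about z gives the same grasp; the last joint's range is limited). The gripper opens to 92 mm and grips with 3 to 60 N. Pads are 19 mm wide; open, the fingers measure 130 mm over their backs; the gripper's body (75 mm by 190 mm) begins 47 mm behind the grasp point.
Start: joints at [-0.971, 0.501, -0.427, 1.55, 0.221, 1.138, -0.21], TCP at [214.767, 613.494, 226.729] pointing down, gripper open.
Joint ranges: [-2.88, 2.88], [-0.31, 2.03], [-1.54, 1.56], [0.2, 2.42], [-1.41, 4.55], [0.19, 2.02], [-2.57, 2.57]. Speed limits (rad/s): [2.57, 2.57, 3.14, 3.14, 3.14, 3.14, 3.14].

### API

Orientations are given as a unit quaternion [w, x, y, z].
In Python, from rig import robot gives the robot as it stands.
- The arm moves only by the tool play_rows, never from a script. Its argument "series" is one flat list of numbers, 7 for each row, row after row: the shift along the tool's x, y, z as a fraction of full scale, then the turn, a rotation vector about the tool's x, y, z as a fraction of full scale, then the closure, from -1 (fully open) to 1 (shut), so that 0 is half open. A call has 1 to 12 rows; each row shifts and turns the pose as measured when the row begins, along the tool's axes as they then stand; what a row does not reach is not made up. Full scale, the value 1, is 30 mm for a shift and 0.15 rad for a turn. A row lasts 1/10 s, in which the tool goes at most 50 mm and 8.59 degrees, less where a joint would pass 70% of its speed; a pose out of reach is approached as far as the arm can. A call with a number of a shift or a turn outside -1 to 1 is refused whole. A call with a gripper value outside its range is refused whole. The fingers move at their own pace and stop on an object; "force" is the grip in N (left out, the last holds). Time passes only in rows, so rows that do not move let the fingers close. It gives the time, the measured TCP pose, the force and the opening at its end, in the units of the state.
- robot.state(): the state, without advancing time (a new reading comes with each control period).
- robot.grab_frame(name): name is "scene" or "top" or "wrist"; returns the picture (400x640x3 uint8, blue, green, red); there is no depth.
- robot.calibration(name): a dict with "K" (3x3 intrinsics, pixels), "dist_coeffs" ([k1, k2, p1, p2, k3] as OpenCV has them; the pictures are not rectified), "R" (3x3) and "t" (3): a world point X has camera coordinates R X + t. Camera axes: x right, y down, z forward; pixel columns grow to the right and rows downward; lengths in mm; the calibration is good to about 2 mm. A picture is of the moment at which its call begins: read the wrist's pose just before it. calibration takes no time and is no camera call; for the wrist camera it gives the pose at the moment of the call.
- robot.hand_in(): hands the job in, once; it reports no verdict.
Trained networks look in the newest picture that a camera, given by its name, has taken for a name from the list of things; names that differ only in an ending like _2 or _b are one class to them, and where a whole thing is asked for, a point or a joint stands for the part that bears it (a point fixed in the world has none). Each returns a list of dicts, best first, with "confidence" (0 to 1); they miss things now and then, are a little off and sometimes report something else, mostly with a low value. They report only what shows in the picture. A call takes as long as a camera call.
- robot.boxes_of(name, camera): "box" ([left, top, width, height] in pixels, round what is visible of it).
- robot.landmark_of(name, camera): "centre" ([row, column] in pixels: a listed point, or the origin of a listed thing).
The state is a dict: "time_s": time; "qpos": joint angles; "joint_velocities": joint speeds; "effort": joint torques, N m; "eef_pos": TCP position; "tool_rot": TCP orientation; "force": force on the tool from outside, world axes, zero at the start; "wrist_torque": the same for the moment, N m; "finger_gap": finger opening in mm.
Only numpy, scipy, OpenCV 4.12 (cv2) and the standard library are available. Lean on these libraries where they do the work, as an engineer would, in place of code of your own. Each camera call takes 0.05 s, during which the arm holds its last target.

### The job

One of the two small bench vices has a wood offcut lying loose on its bed. Wind that vice's handwheel clockwise by its upright crank handle until the sliding jaw has met the offcut and pushed it fully home, nipped squarely between the two jaws ready for drilling, then let go of the handle. Work the jaw only through the wheel: do not push the jaw or the offcut with the gripper.

Things in the scene. Friction and masses are not known exactly. Their poses are not given: they have to be found in the camera images.
- vice_1: The vice to use, holding the offcut (an identical empty one stands beside it): grey, bolted down, 285 x 110 mm. Origin on the bench top under the handwheel's upright axis; x runs along the bed from wheel to fixed jaw, z up. Bed top at z = 20 mm, fixed jaw's inner face at x = 190 mm, jaws 94 mm wide, tops at z = 58 mm. The wheel lies flat, 116 mm across, top at z = 83 mm, the highest part but the handle.
- handle_1 (a point): Point on the axis of vice_1's crank handle, 20 mm below its top: an upright black cylinder 18 mm thick, 50 mm tall (z = 85 to 135 mm), 43 mm from the wheel's axis. It spins freely on its pin, so a gripper holding it can keep its own yaw as it goes round. Turning takes about 5 N at the handle; the wheel stays where left. 5 to 10 N more nips the offcut well.
- jaw_1: Sliding jaw of vice_1, steel-faced grey block 30 x 94 x 36 mm. Origin: middle of its front face (towards the offcut); axes as vice_1's. Winding clockwise seen from above drives it along +x, 15 mm per radian of the wheel; closing takes 3 to 4 rad. It stops when the offcut is nipped.
- offcut_centre (a point): Centre of the loose wood offcut, 42 mm (along the vice's x) x 75 x 30 mm high, lying on vice_1's bed 2 to 10 mm short of the fixed jaw; its x axis is roughly the vice's. Home: one long side on the fixed jaw, the sliding jaw on the other, so its centre is at x = 169 mm and the sliding jaw's face at x = 148 mm of vice_1.

How it is judged:
By the outcome, as a careful person would: the job done as asked, in the order asked, and still so for the second after the job is handed in, with the robot touching nothing.
It also fails if it takes over 38 s, if anything falls off the work surface, if the arm or the gripper's body presses on something with over 40 N, if the wrist force passes 120 N, or if a joint passes its speed limit or range.

## Working session

There is one attempt and no reset: what is moved stays moved. The work goes in short steps, Python scripts to look and compute and a tool call to move; the robot and the scene stay as the last step left them, time stands still between calls to the robot, and variables do not carry over. Pictures are saved under pics/ and viewed, and the job is handed in when it is done.

Besides the shell and the picture viewer there is one more tool, called after "Call:" as name(argument=value, ...), one argument or row to a line, values as JSON. play_rows: Moves the arm, as the interface text tells. Its arguments: {"type":"object","properties":{"series":{"type":"array","items":{"type":"number","minimum":-1,"maximum":1}},"force":{"type":"number"}},"required":["series"]}

```bash
mkdir -p pics; ls
cat > h.py <<'E'
import numpy as np, cv2
from rig import robot
E
python3 - <<'E'
from h import *
s=robot.state(); print(s)
for c in ["scene","top"]:
    im=robot.grab_frame(c); cv2.imwrite(f"pics/{c}0.png",im)
    for n in ["vice_1","handle_1","jaw_1","offcut_centre"]:
        print(c,n,robot.landmark_of(n,c))
    k=robot.calibration(c);print(k)
E
```

```text
pics
{'time_s': 0.0, 'qpos': array([-0.97081827,  0.50185115, -0.42674117,  1.55145219,  0.22080031,
        1.13830292, -0.21027133]), 'joint_velocities': array([-9.69530200e-05, -2.84898350e-04,  8.28761381e-04,  6.51037304e-04,
        6.60144834e-04, -1.05886166e-03, -2.20155431e-03]), 'effort': array([-1.79268129e-03, -5.66577995e+01, -5.81740648e+00, -2.79120004e+01,
       -6.87857880e-02,  3.06449051e-02,  2.12822592e-04]), 'eef_pos': array([214.62928755, 612.79466335, 225.67095649]), 'tool_rot': array([ 5.50087882e-04,  8.15600585e-01,  5.78614485e-01, -8.12258320e-04]), 'force': array([-0.82118948, -0.74193782,  0.36782648]), 'wrist_torque': array([-0.00296906,  0.04679418, -0.01764367]), 'finger_gap': 91.9382960289787}
scene vice_1 [{'centre': [219.0, 224.5], 'confidence': 0.76}]
scene handle_1 [{'centre': [167.2, 210.2], 'confidence': 0.72}, {'centre': [194.4, 261.8], 'confidence': 0.59}]
scene jaw_1 [{'centre': [194.1, 258.4], 'confidence': 0.77}]
scene offcut_centre [{'centre': [192.1, 282.0], 'confidence': 0.92}]
{'K': array([[384.03214561,   0.        , 311.55174915],
[... 362 characters left out ...]
84526222,  263.2582065 ,  500.31715591])}
top vice_1 [{'centre': [229.5, 243.8], 'confidence': 0.55}]
top handle_1 []
top jaw_1 [{'centre': [191.3, 252.7], 'confidence': 0.94}]
top offcut_centre [{'centre': [169.0, 257.2], 'confidence': 0.71}]
{'K': array([[367.22106256,   0.        , 316.22975818],
       [  0.        , 367.22106256, 191.08565716],
       [  0.        ,   0.        ,   1.        ]]), 'dist_coeffs': array([-0.02246123,  0.        ,  0.        ,  0.        ,  0.        ]), 'R': array([[ 0.02413378, -0.99966416,  0.00944127],
       [-0.99454967, -0.02496637, -0.10123064],
       [ 0.10143235, -0.00694673, -0.99481818]]), 't': array([ 35.18613851, 599.47709606, 934.620792  ])}
```

View pics/scene0.png

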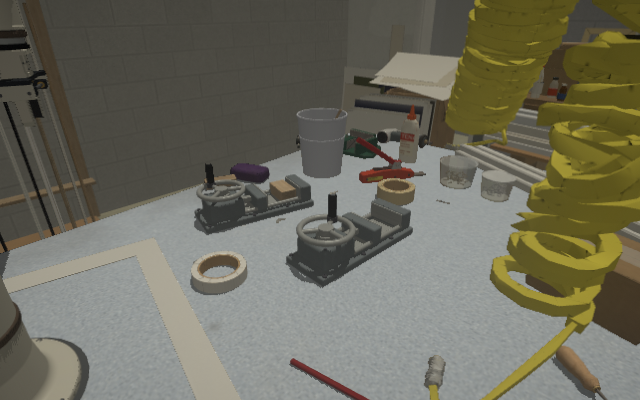

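View pics/top0.png

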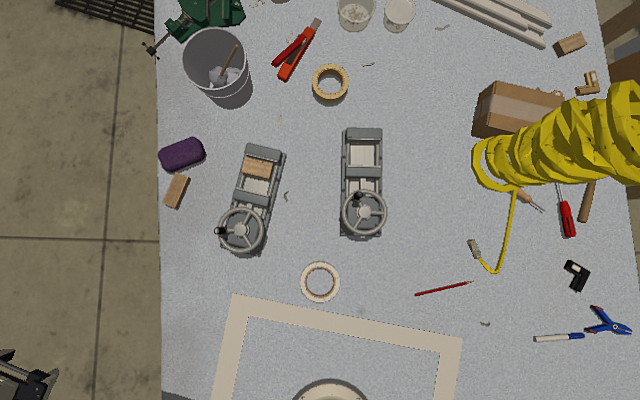

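Vice 1 is the left one: in the top view its wheel is near (242,230), the handle near (221,231) and the offcut near (257,168). I'll zoom in to measure it.

Run:
```python
from h import *
a=cv2.imread("pics/top0.png")[130:265,200:300]; cv2.imwrite("pics/topz.png",cv2.resize(a,None,fx=4.4,fy=4.4,interpolation=cv2.INTER_CUBIC))
a=cv2.imread("pics/scene0.png")[150:240,185:325]; cv2.imwrite("pics/scz.png",cv2.resize(a,None,fx=5.5,fy=5.5,interpolation=cv2.INTER_CUBIC))
```

```text
(no output)
```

View pics/topz.png

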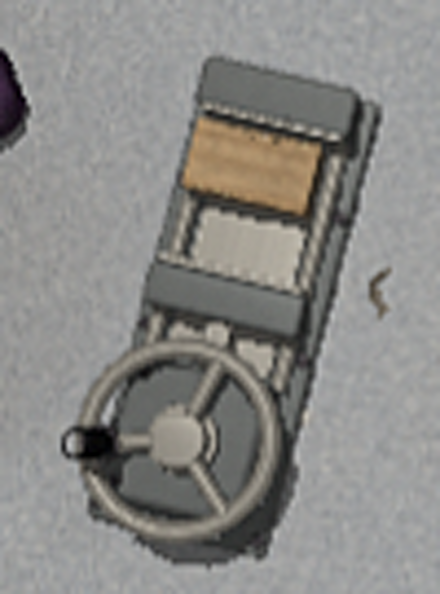

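View pics/scz.png

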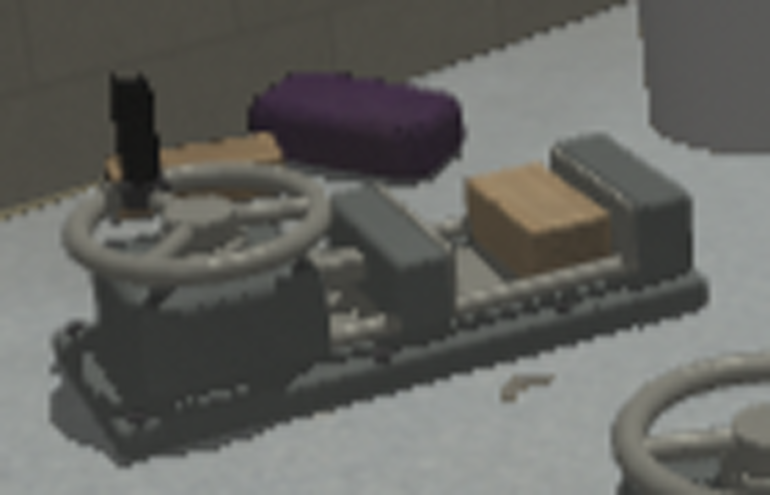

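```bash
cat >> h.py <<'E'
def proj(c,P,cal={}):
    k=cal.get(c) or cal.setdefault(c,robot.calibration(c))
    return cv2.projectPoints(np.array(P,float).reshape(-1,3),cv2.Rodrigues(k["R"])[0],k["t"],k["K"],k["dist_coeffs"])[0].reshape(-1,2)
E
python3 - <<'E'
from h import *
from scipy.optimize import least_squares
T=lambda u,v:np.array([(u+.5)/4.4-.5+200,(v+.5)/4.4-.5+130])
S=lambda u,v:np.array([(u+.5)/5.5-.5+185,(v+.5)/5.5-.5+150])
def model(p):
    x,y,th,a,j=p
    c,s=np.cos(th),np.sin(th)
    L=lambda P:[x+c*P[0]-s*P[1],y+s*P[0]+c*P[1],P[2]]
    H=[43*np.cos(a),43*np.sin(a),135]
    top=[[0,0,78],H,[190,47,58],[190,-47,58],[j,47,57],[j,-47,57]]
    sc=[[0,0,82],H,[190,-47,58],[j,-47,57],[j,47,57]]
    return np.vstack([proj("top",[L(P) for P in top]),proj("scene",[L(P) for P in sc])])
obs=np.array([T(180,438),T(80,442),T(198,100),T(348,138),T(155,262),T(305,298),S(198,208),S(127,78),S(636,205),S(405,264),S(335,190)])
f=lambda p:(model(p)-obs).ravel()
r=least_squares(f,[500,200,-.2,1.8,100],loss="soft_l1")
print(r.x,'\n',np.round(r.fun.reshape(-1,2) if 0 else f(r.x).reshape(-1,2),1))
x,y,th,a,j=r.x
print("handle",x+43*np.cos(a+th),y+43*np.sin(a+th), "world ang",a+th)
np.save("fit.npy",r.x)
from scipy.spatial.transform import Rotation as R
q=robot.state()['tool_rot'];print(R.from_quat([*q[1:],q[0]]).as_matrix().round(3), (148-j)/15)
E
```

```text
[ 4.94938865e+02  2.34910782e+02 -2.19147289e-01  1.88831777e+00
  8.71650943e+01] 
 [[-0.  -0.2]
 [-0.7  0.3]
 [-0.9  0.2]
 [ 0.3  0.3]
 [-1.6  2. ]
 [-0.1  2.7]
 [ 0.6  1. ]
 [ 0.2 -0.3]
 [ 0.5  0.9]
 [ 5.1 -0.6]
 [ 3.5 -0.3]]
handle 490.7155957301419 277.7028838641889 world ang 1.6691704766943987
[[ 0.33   0.944 -0.   ]
 [ 0.944 -0.33   0.   ]
 [-0.    -0.    -1.   ]] 4.055660380070163
```

Call:
play_rows(
  series=[-0.55,0.9,0,0,0,0,-1,-0.55,0.9,0,0,0,0,-1,-0.55,0.9,0,0,0,0,-1,-0.55,0.9,0,0,0,0,-1,-0.55,0.9,0,0,0,0,-1,-0.55,0.9,0,0,0,0,-1,-0.55,0.9,0,0,0,0,-1,-0.55,0.9,0,0,0,0,-1,-0.55,0.9,0,0,0,0,-1,-0.55,0.9,0,0,0,0,-1,-0.55,0.9,0,0,0,0,-1,-0.3,0.5,0,0,0,0,-1],
  force=20,
)

```text
time_s: 1.7
eef_pos: [452.0, 324.5, 226.9]
tool_rot: [-0.002, 0.813, 0.582, 0.002]
force: [0.3, 1.0, 1.1]
finger_gap: 92.1
```

```bash
cat >> h.py <<'E'
from scipy.spatial.transform import Rotation as R
def pose():
    s=robot.state(); q=s['tool_rot']; M=R.from_quat([*q[1:],q[0]]).as_matrix()
    return s,np.array(s['eef_pos']),M
def to(P):
    s,p,M=pose(); return M.T@(np.array(P)-p)/30
E
python3 - <<'E'
from h import *
s,p,M=pose(); print(s['time_s'],p,M.round(3),s['qpos'].round(2))
print(to([490.7,277.7,p[2]]))
E
```

```text
1.7 [452.00405108 324.50540116 226.89447909] [[ 0.322  0.947  0.   ]
 [ 0.947 -0.322  0.005]
 [ 0.005 -0.001 -1.   ]] [-0.4   0.32 -0.33  1.79  0.11  1.04  0.47]
[-1.06141907  1.72373074 -0.0074338 ]
```

Call:
play_rows(
  series=[-0.5,0.8,0,0,0,0,-1,-0.5,0.8,0,0,0,0,-1,-0.15,0.25,0,0,0,0,-1,0,0,0,0,0,0,-1],
)

```text
time_s: 2.1
eef_pos: [496.9, 269.4, 227.2]
tool_rot: [-0.001, 0.815, 0.58, 0.002]
force: [-1.0, 0.2, -0.5]
finger_gap: 91.8
```

Run:
```python
from h import *
s,p,M=pose(); print(s['time_s'],p,s['qpos'].round(2))
print(to([490.7,277.7,p[2]]))
k=robot.calibration("wrist")
im=robot.grab_frame("wrist"); cv2.imwrite("pics/w1.png",im)
print(robot.landmark_of("handle_1","wrist"),robot.landmark_of("offcut_centre","wrist"),robot.landmark_of("jaw_1","wrist"))
print(k)
print(proj("wrist",[[490.7,277.7,135],[490.7,277.7,115],[490.7,277.7,85],[494.9,234.9,83]]))
```

```text
2.1 [496.87640268 269.39478212 227.24064162] [-0.3   0.33 -0.29  1.78  0.1   1.05  0.6 ]
[ 0.19424738 -0.28512165  0.00096221]
[{'centre': [187.8, 330.4], 'confidence': 0.73}] [{'centre': [301.6, 316.1], 'confidence': 0.96}] [{'centre': [262.2, 307.2], 'confidence': 0.82}]
{'K': array([[294.57064785,   0.        , 323.30865494],
       [  0.        , 294.57064785, 199.43394146],
       [  0.        ,   0.        ,   1.        ]]), 'dist_coeffs': array([-0.03090643,  0.        ,  0.        ,  0.        ,  0.        ]), 'R': array([[ 0.32737808,  0.94487308,  0.0062015 ],
       [ 0.90831904, -0.31650769,  0.27345822],
       [ 0.26034613, -0.08389128, -0.96186389]]), 't': array([-419.61511428, -399.50143829,  283.34019049])}
[[325.9919575  196.93605058]
 [325.66285146 191.33013053]
 [325.24655255 184.24053753]
 [288.39752852 200.19877663]]
```

View pics/w1.png

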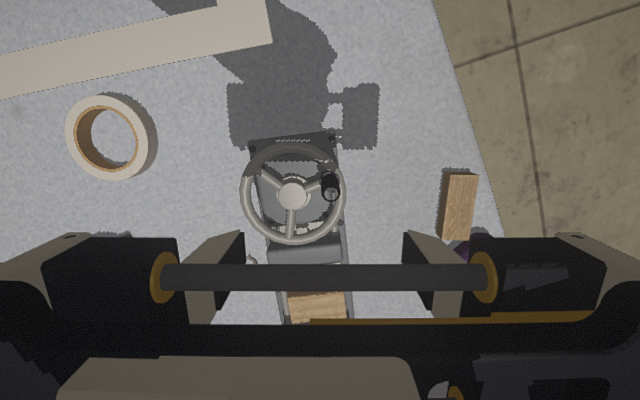

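Run:
```python
from h import *
s,p,M=pose(); print(s['time_s'],p,np.abs(s['joint_velocities']).max())
x,y,th,a,j=np.load("fit.npy")
im=robot.grab_frame("wrist"); cv2.imwrite("pics/w2.png",cv2.resize(im[110:270,220:380],None,fx=3.7,fy=3.7,interpolation=cv2.INTER_CUBIC))
im=robot.grab_frame("top"); cv2.imwrite("pics/t2.png",im)
s,p,M=pose(); print(s['time_s'],p)
c,sn=np.cos(th),np.sin(th)
L=lambda P:[x+c*P[0]-sn*P[1],y+sn*P[0]+c*P[1],P[2]]
print(proj("wrist",[L([190-23,0,35]),L([-58,0,78]),L([58,0,78]),L([0,58,78]),L([0,-58,78])]))
```

```text
2.3 [495.06827782 272.00192961 227.25812436] 0.0045709570750222285
2.4 [495.21565903 271.84603115 227.29025674]
[[309.47560093 306.08034377]
 [281.14424565 144.76731788]
 [296.25479723 247.65166375]
 [342.49372724 192.98530078]
 [236.24554685 204.44024294]]
```

View pics/w2.png

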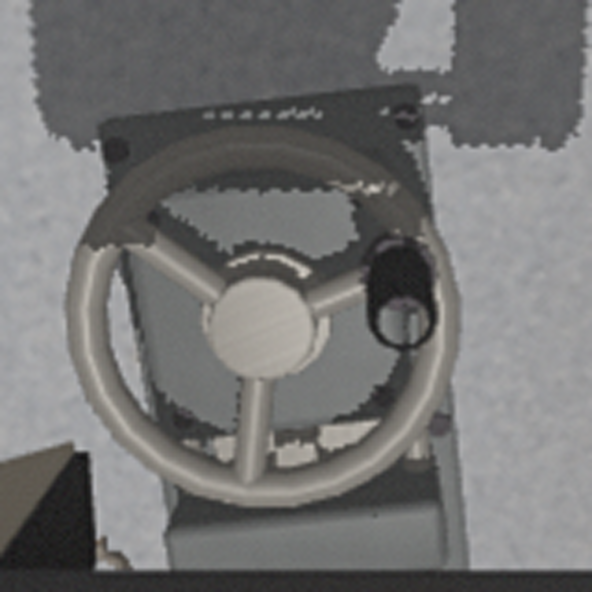

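View pics/t2.png

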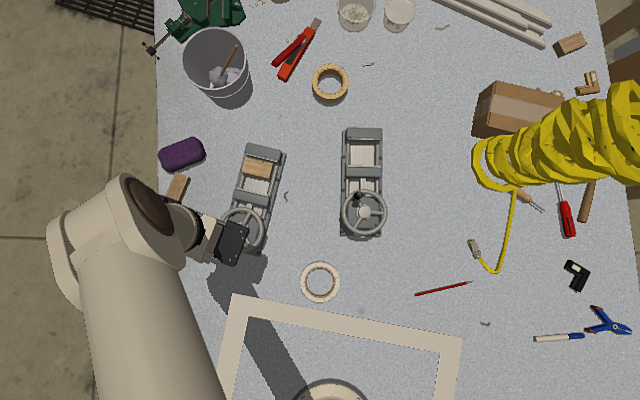

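```bash
cat > fit2.py <<'E'
from h import *
from scipy.optimize import least_squares
T=lambda u,v:np.array([(u+.5)/4.4-.5+200,(v+.5)/4.4-.5+130])
S=lambda u,v:np.array([(u+.5)/5.5-.5+185,(v+.5)/5.5-.5+150])
W=lambda u,v:np.array([(u+.5)/3.7-.5+220,(v+.5)/3.7-.5+110])
def model(p):
    x,y,th,a=p
    c,s=np.cos(th),np.sin(th)
    L=lambda P:[x+c*P[0]-s*P[1],y+s*P[0]+c*P[1],P[2]]
    H=[43*np.cos(a),43*np.sin(a),135]
    top=[[0,0,78],H,[190,47,58],[190,-47,58]]
    sc=[[0,0,82],H,[190,-47,58]]
    w=[[0,0,78],H]
    return np.vstack([proj("top",[L(P) for P in top]),proj("scene",[L(P) for P in sc]),proj("wrist",[L(P) for P in w])])
obs=np.array([T(180,438),T(80,442),T(198,100),T(348,138),S(198,208),S(127,78),S(636,205),W(262,316),W(403,322)])
f=lambda p:(model(p)-obs).ravel()
r=least_squares(f,[500,200,-.2,1.8],loss="soft_l1")
print(r.x,'\n',f(r.x).reshape(-1,2).round(1))
x,y,th,a=r.x
h=[x+43*np.cos(a+th),y+43*np.sin(a+th)]
print("handle",h, "world ang",a+th); np.save("fit.npy",r.x)
for z in (227,96): print(to([*h,z]))
E
python3 fit2.py
```

```text
[ 4.94115204e+02  2.36598151e+02 -2.27149908e-01  1.86333725e+00] 
 [[-0.7  0.1]
 [-1.4 -0. ]
 [-1.   0.5]
 [ 0.1  0.9]
 [-0.1  0.9]
 [ 0.  -0.6]
 [-0.1  1. ]
 [-0.2  2.5]
 [-0.2  0. ]]
handle [np.float64(491.30539328038066), np.float64(279.5062499585921)] world ang 1.6361873465692585
[ 0.19963403 -0.205692    0.01088982]
[ 0.17421069 -0.20458563  4.37748234]
```

Call:
play_rows(
  series=[0.2,-0.2,0,0,0,0,-1,0,0,0.8,0,0,0,-1,0,0,0.8,0,0,0,-1,0,0,0.4,0,0,0,-1,0,0,0,0,0,0,-1,0,0,0,0,0,0,-1],
)

```text
time_s: 3.0
eef_pos: [488.6, 287.7, 167.5]
tool_rot: [-0.003, 0.811, 0.585, 0.004]
force: [-0.5, 0.4, 0.5]
finger_gap: 91.7
```

Run:
```python
from h import *
s,p,M=pose(); print(s['time_s'],p)
im=robot.grab_frame("wrist"); cv2.imwrite("pics/w3.png",im)
x,y,th,a=np.load("fit.npy")
h=[x+43*np.cos(a+th),y+43*np.sin(a+th)]
print(proj("wrist",[[*h,135],[*h,85],[x,y,83]]),to([*h,96]),M.round(3))
```

```text
3.0 [488.55162492 287.72324213 167.47899915]
[[311.35404283 235.14989469]
 [312.97980293 212.39991301]
 [267.82676119 229.33170125]] [-0.25625077  0.17073751  2.38497631] [[ 0.315  0.949  0.003]
 [ 0.949 -0.315  0.01 ]
 [ 0.01   0.    -1.   ]]
```

View pics/w3.png

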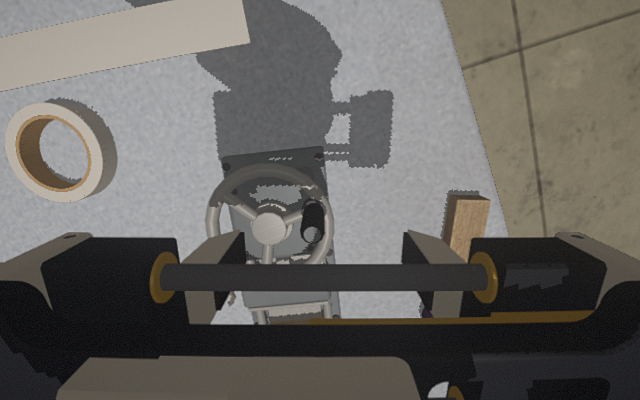

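Call:
play_rows(
  series=[-0.25,0.17,0.5,0,0,0,-1,0,0,0.7,0,0,0,-1,0,0,0.6,0,0,0,-1,0,0,0.2,0,0,0,-1,0,0,0,0,0,0,-1],
)

```text
time_s: 3.55
eef_pos: [496.0, 282.2, 112.3]
tool_rot: [-0.002, 0.811, 0.585, 0.01]
force: [0.2, -0.5, 0.5]
finger_gap: 91.7
```

Run:
```python
from h import *
s,p,M=pose(); print(s['time_s'],p,s['force'])
x,y,th,a=np.load("fit.npy")
h=[x+43*np.cos(a+th),y+43*np.sin(a+th)]
print(to([*h,96]))
```

```text
3.55 [495.97156038 282.1878454  112.27986933] [ 0.17227353 -0.45658088  0.51926138]
[-0.14382569 -0.12372652  0.53913876]
```

Call:
play_rows(
  series=[-0.14,-0.12,0.35,0,0,0,-1,0,0,0.15,0,0,0,-1,0,0,0,0,0,0,-1,0,0,0,0,0,0,-1],
)

```text
time_s: 3.95
eef_pos: [492.6, 280.5, 98.9]
tool_rot: [-0.002, 0.811, 0.585, 0.012]
force: [0.0, 0.4, 0.5]
finger_gap: 91.7
```

```bash
cat >> h.py <<'E'
Y0=0.3245
def tilt():
    s,p,M=pose(); 
    I=np.array([[np.sin(Y0),np.cos(Y0),0],[np.cos(Y0),-np.sin(Y0),0],[0,0,-1]])
    return R.from_matrix(M.T@I).as_rotvec()/0.15
E
python3 - <<'E'
from h import *
s,p,M=pose(); print(s['time_s'],p,s['force'],tilt())
im=robot.grab_frame("wrist"); cv2.imwrite("pics/w4.png",im)
x,y,th,a=np.load("fit.npy")
h=[x+43*np.cos(a+th),y+43*np.sin(a+th)]
print(to([*h,96]))
print(proj("wrist",[[*h,135],[*h,85],[x,y,83]]))
E
```

```text
3.95 [492.63777109 280.47542255  98.91223092] [0.01344116 0.42037312 0.51109001] [ 0.0725938  -0.14383251  0.02464426]
[-0.05028266 -0.03533026  0.09876318]
[[319.86000097 280.96629942]
 [318.95378213 237.282775  ]
 [257.54652911 259.57289227]]
```

View pics/w4.png

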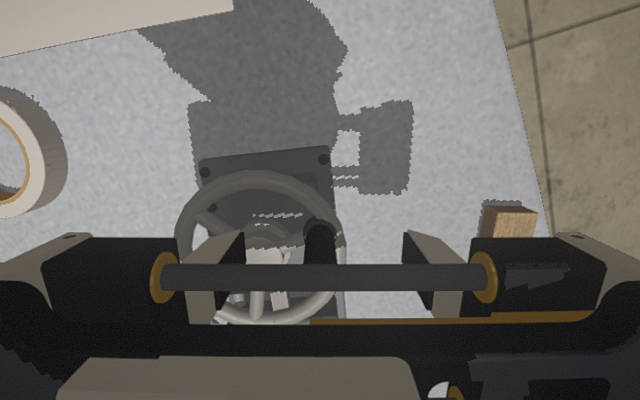

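Call:
play_rows(
  series=[-0.05,-0.03,0.1,0.07,-0.14,0,-1,0,0,0,0,0,0,-1,0,0,0,0,0,0,1,0,0,0,0,0,0,1,0,0,0,0,0,0,1,0,0,0,0,0,0,1,0,0,0,0,0,0,1,0,0,0,0,0,0,1,0,0,0,0,0,0,1,0,0,0,0,0,0,1],
  force=20,
)

```text
time_s: 5.0
eef_pos: [492.1, 279.8, 96.6]
tool_rot: [0.0, 0.811, 0.585, 0.0]
force: [0.4, 0.1, -0.7]
finger_gap: 32.5
```

```bash
cat > st.py <<'E'
from h import *
import sys
x,y,th,a=np.load("fit.npy")
s,p,M=pose(); g=p-M[:,2]*19
A=np.arctan2(g[1]-y,g[0]-x)
print(s['time_s'],"tcp",p.round(1),"F",s['force'].round(1),"T",s['wrist_torque'].round(2),"gap",round(s['finger_gap'],1),"tilt",tilt().round(3))
print("ang",A,"rad",np.hypot(g[1]-y,g[0]-x), "q7",s['qpos'].round(2))
n=int(sys.argv[1]) if len(sys.argv)>1 else 12; d=float(sys.argv[2]) if len(sys.argv)>2 else .08
prev=g
for i in range(1,n+1):
    b=A-d*i; q=np.array([x+43*np.cos(b),y+43*np.sin(b),115])
    v=M.T@(q-prev)/30; prev=q; print(v.round(2))
E
python3 st.py
```

```text
5.0 tcp [492.1 279.8  96.6] F [ 0.4  0.1 -0.7] T [ 0.   -0.02  0.01] gap 32.5 tilt [ 0.005 -0.     0.024]
ang 1.6175858257748674 rad 43.262598125852634 q7 [-0.35  0.5  -0.27  1.87  0.18  0.8   0.53]
[0.03 0.11 0.02]
[0.03 0.11 0.  ]
[0.02 0.11 0.  ]
[0.01 0.11 0.  ]
[0.   0.11 0.  ]
[-0.01  0.11  0.  ]
[-0.02  0.11  0.  ]
[-0.03  0.11  0.  ]
[-0.04  0.11  0.  ]
[-0.04  0.11  0.  ]
[-0.05  0.1   0.  ]
[-0.06  0.1   0.  ]
```

Call:
play_rows(
  series=[0,0,0,0,0,0,1,0,0,0,0,0,0,1,0,0,0,0,0,0,1,0,0,0,0,0,0,1],
)

```text
time_s: 5.4
eef_pos: [491.7, 278.7, 96.6]
tool_rot: [0.001, 0.811, 0.585, -0.001]
force: [-0.5, -1.2, 0.7]
finger_gap: 17.8
```

```bash
python3 st.py 12 .1; python3 -c "
from h import *
cv2.imwrite('pics/sc2.png',robot.grab_frame('scene')[120:260,150:350].repeat(3,0).repeat(3,1))"
```

```text
5.4 tcp [491.7 278.7  96.6] F [-0.5 -1.2  0.7] T [-0.11  0.   -0.  ] gap 17.8 tilt [0.002 0.013 0.021]
ang 1.6288191721231928 rad 42.162387978608784 q7 [-0.35  0.5  -0.27  1.87  0.18  0.8   0.53]
[0.07 0.13 0.02]
[ 0.03  0.14 -0.  ]
[0.02 0.14 0.  ]
[0.   0.14 0.  ]
[-0.01  0.14  0.  ]
[-0.02  0.14  0.  ]
[-0.04  0.14  0.  ]
[-0.05  0.13  0.  ]
[-0.06  0.13  0.  ]
[-0.08  0.12  0.  ]
[-0.09  0.11  0.  ]
[-0.1  0.1  0. ]
```

View pics/sc2.png

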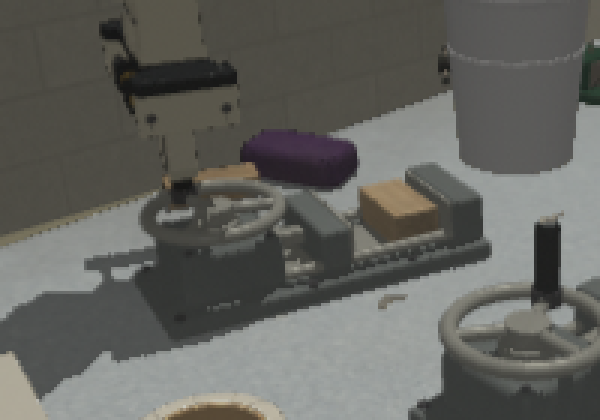

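Call:
play_rows(
  series=[0.04,0.14,0,0,0,0,1,0.03,0.14,0,0,0,0,1,0.02,0.14,0,0,0,0,1,0,0.14,0,0,0,0,1,-0.01,0.14,0,0,0,0,1],
)

```text
time_s: 5.95
eef_pos: [507.1, 276.9, 96.5]
tool_rot: [-0.002, 0.81, 0.587, -0.005]
force: [-5.6, 0.7, 4.4]
finger_gap: 17.6
```

```bash
python3 st.py 12 .12
```

```text
5.95 tcp [507.1 276.9  96.5] F [-5.6  0.7  4.4] T [ 0.19  0.92 -0.02] gap 17.6 tilt [-0.059  0.034  0.052]
ang 1.2553769425403405 rad 42.4847531914562 q7 [-0.34  0.52 -0.27  1.83  0.18  0.82  0.56]
[0.01 0.17 0.02]
[-0.03  0.17 -0.  ]
[-0.05  0.16 -0.  ]
[-0.07  0.16 -0.  ]
[-0.09  0.15 -0.  ]
[-0.11  0.14 -0.  ]
[-0.12  0.12 -0.  ]
[-0.13  0.11 -0.  ]
[-0.15  0.09 -0.  ]
[-0.16  0.07  0.  ]
[-0.16  0.05  0.  ]
[-0.17  0.03  0.  ]
```

Call:
play_rows(
  series=[0.01,0.19,0,-0.06,0.03,0.05,1,-0.03,0.19,0,0,0,0,1,-0.05,0.18,0,0,0,0,1,-0.08,0.18,0,0,0,0,1,-0.1,0.17,0,0,0,0,1,-0.12,0.16,0,0,0,0,1,-0.14,0.14,0,0,0,0,1],
)

```text
time_s: 6.65
eef_pos: [530.4, 259.7, 96.6]
tool_rot: [-0.006, 0.809, 0.587, -0.002]
force: [-3.3, 3.6, 0.4]
finger_gap: 17.3
```

```bash
python3 st.py 12 .12
```

```text
6.65 tcp [530.4 259.7  96.6] F [-3.3  3.6  0.4] T [ 0.74  0.45 -0.01] gap 17.3 tilt [-0.083 -0.018  0.064]
ang 0.5615028877318214 rad 43.1217164878986 q7 [-0.29  0.54 -0.27  1.8   0.17  0.83  0.62]
[-0.12  0.12  0.02]
[-0.13  0.11 -0.  ]
[-0.14  0.09 -0.  ]
[-0.15  0.08 -0.  ]
[-0.16  0.06 -0.  ]
[-0.17  0.04 -0.  ]
[-0.17  0.02 -0.  ]
[-0.17 -0.   -0.  ]
[-0.17 -0.02 -0.  ]
[-0.17 -0.04  0.  ]
[-0.16 -0.06  0.  ]
[-0.15 -0.08  0.  ]
```

Call:
play_rows(
  series=[-0.14,0.13,0,-0.08,0,0.06,1,-0.15,0.12,0,0,0,0,1,-0.16,0.1,0,0,0,0,1,-0.17,0.09,0,0,0,0,1,-0.18,0.07,0,0,0,0,1,-0.19,0.05,0,0,0,0,1,-0.19,0.03,0,0,0,0,1,-0.2,0.01,0,0,0,0,1],
)

```text
time_s: 7.45
eef_pos: [537.4, 230.4, 96.6]
tool_rot: [-0.007, 0.808, 0.589, 0.011]
force: [1.8, 5.0, -2.8]
finger_gap: 17.9
```

```bash
python3 st.py 14 .12; python3 -c "
from h import *
cv2.imwrite('pics/sc3.png',robot.grab_frame('scene')[120:260,150:350].repeat(3,0).repeat(3,1))"
```

```text
7.45 tcp [537.4 230.4  96.6] F [ 1.8  5.  -2.8] T [ 0.4  -0.16 -0.01] gap 17.9 tilt [ 0.014 -0.169  0.083]
ang -0.15311264538972197 rad 43.62463566656903 q7 [-0.23  0.51 -0.27  1.84  0.16  0.79  0.68]
[-0.17 -0.    0.02]
[-0.17 -0.   -0.  ]
[-0.17 -0.02 -0.  ]
[-0.17 -0.04 -0.  ]
[-0.16 -0.06 -0.  ]
[-0.15 -0.08 -0.  ]
[-0.14 -0.1  -0.  ]
[-0.13 -0.12 -0.  ]
[-0.11 -0.13 -0.  ]
[-0.1  -0.14 -0.  ]
[-0.08 -0.15 -0.  ]
[-0.06 -0.16 -0.  ]
[-0.04 -0.17 -0.  ]
[-0.02 -0.17 -0.  ]
```

View pics/sc3.png

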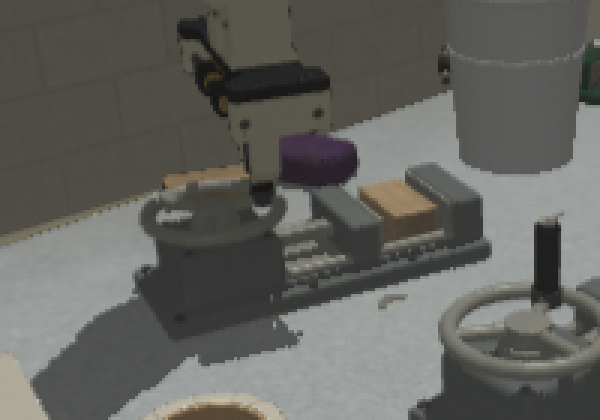

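Call:
play_rows(
  series=[-0.2,0,0,0,-0.15,0.08,1,-0.2,-0.01,0,0,0,0,1,-0.2,-0.02,0,0,0,0,1,-0.19,-0.04,0,0,0,0,1,-0.19,-0.06,0,0,0,0,1,-0.18,-0.08,0,0,0,0,1,-0.17,-0.1,0,0,0,0,1,-0.16,-0.12,0,0,0,0,1],
)

```text
time_s: 8.3
eef_pos: [520.4, 201.2, 96.6]
tool_rot: [-0.001, 0.811, 0.585, 0.014]
force: [4.0, 3.7, -3.6]
finger_gap: 17.6
```

```bash
python3 st.py 14 .12
```

```text
8.3 tcp [520.4 201.2  96.6] F [ 4.   3.7 -3.6] T [ 0.29 -0.38  0.03] gap 17.6 tilt [ 0.1   -0.151  0.024]
ang -0.943279697536565 rad 44.14429789465838 q7 [-0.2   0.47 -0.26  1.92  0.16  0.75  0.7 ]
[-0.11 -0.14  0.02]
[-0.12 -0.12 -0.  ]
[-0.1  -0.14 -0.  ]
[-0.09 -0.15 -0.  ]
[-0.07 -0.16 -0.  ]
[-0.05 -0.16 -0.  ]
[-0.03 -0.17 -0.  ]
[-0.01 -0.17 -0.  ]
[ 0.01 -0.17 -0.  ]
[ 0.03 -0.17 -0.  ]
[ 0.05 -0.16 -0.  ]
[ 0.07 -0.16 -0.  ]
[ 0.09 -0.15 -0.  ]
[ 0.11 -0.13  0.  ]
```

Call:
play_rows(
  series=[-0.14,-0.15,0,0.1,-0.15,0,1,-0.13,-0.15,0,0,0,0,1,-0.12,-0.16,0,0,0,0,1,-0.1,-0.17,0,0,0,0,1,-0.08,-0.18,0,0,0,0,1,-0.06,-0.19,0,0,0,0,1],
)

```text
time_s: 8.9
eef_pos: [498.2, 192.9, 96.8]
tool_rot: [0.004, 0.812, 0.583, 0.008]
force: [18.3, 2.5, -20.1]
finger_gap: 17.4
```

```bash
python3 st.py 14 .1; python3 -c "
from h import *
cv2.imwrite('pics/sc4.png',robot.grab_frame('scene')[120:260,150:350].repeat(3,0).repeat(3,1))"
```

```text
8.9 tcp [498.2 192.9  96.8] F [ 18.3   2.5 -20.1] T [ 0.36 -3.58 -0.  ] gap 17.4 tilt [ 0.109 -0.056 -0.002]
ang -1.4843879038044674 rad 43.86681814921745 q7 [-0.21  0.44 -0.26  1.97  0.17  0.74  0.68]
[-0.02 -0.15  0.03]
[-0.04 -0.14 -0.  ]
[-0.02 -0.14 -0.  ]
[-0.01 -0.14 -0.  ]
[ 0.01 -0.14 -0.  ]
[ 0.02 -0.14 -0.  ]
[ 0.03 -0.14 -0.  ]
[ 0.05 -0.14 -0.  ]
[ 0.06 -0.13 -0.  ]
[ 0.07 -0.12 -0.  ]
[ 0.09 -0.12 -0.  ]
[ 0.1  -0.11 -0.  ]
[ 0.11 -0.1  -0.  ]
[ 0.12 -0.08 -0.  ]
```

View pics/sc4.png

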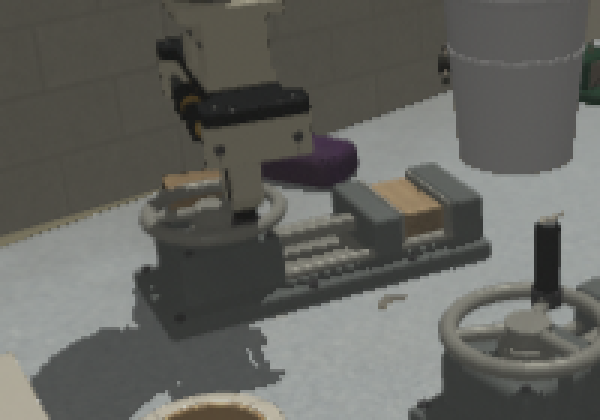

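Run:
```python
from h import *
x,y,th,a=np.load("fit.npy")
c,sn=np.cos(th),np.sin(th)
L=lambda P:[x+c*P[0]-sn*P[1],y+sn*P[0]+c*P[1],P[2]]
for cam in ["top","scene"]:
    im=robot.grab_frame(cam)
    print(cam,[ (n,robot.landmark_of(n,cam)[:1]) for n in ["jaw_1","offcut_centre"]])
    print(proj(cam,[L([148,0,38]),L([169,0,35]),L([143,0,38])])[:,::-1])
    for P,col in [([148,47,58],(0,0,255)),([148,-47,58],(0,0,255)),([190,47,58],(0,255,0)),([190,-47,58],(0,255,0))]:
        pass
    r0,c0=(130,190) if cam=="top" else (160,230)
    z=cv2.resize(im[r0:r0+100,c0:c0+120],None,fx=6,fy=6,interpolation=cv2.INTER_CUBIC)
    for P,col in [([148,47,57],(0,0,255)),([148,-47,57],(0,0,255)),([190,47,58],(0,255,0)),([190,-47,58],(0,255,0))]:
        u=proj(cam,[L(P)])[0]; cv2.circle(z,(int((u[0]-c0+.5)*6),int((u[1]-r0+.5)*6)),3,col,1)
    cv2.imwrite(f"pics/{cam}5.png",z)
print(robot.state()['force'],robot.state()['eef_pos'])
```

```text
top [('jaw_1', [{'centre': [174.9, 257.5], 'confidence': 0.68}]), ('offcut_centre', [{'centre': [165.5, 258.5], 'confidence': 0.96}])]
[[174.16103786 258.03554736]
 [166.67396876 260.31751796]
 [175.99429939 257.5296793 ]]
scene [('jaw_1', [{'centre': [189.1, 277.3], 'confidence': 0.74}]), ('offcut_centre', [{'centre': [190.1, 284.0], 'confidence': 0.58}])]
[[191.91869192 277.71036789]
 [191.26708823 285.01550864]
 [192.32548771 275.96277352]]
[ 11.06661095   3.26122321 -11.68919532] [498.40342672 192.92706041  96.71220401]
```

View pics/top5.png

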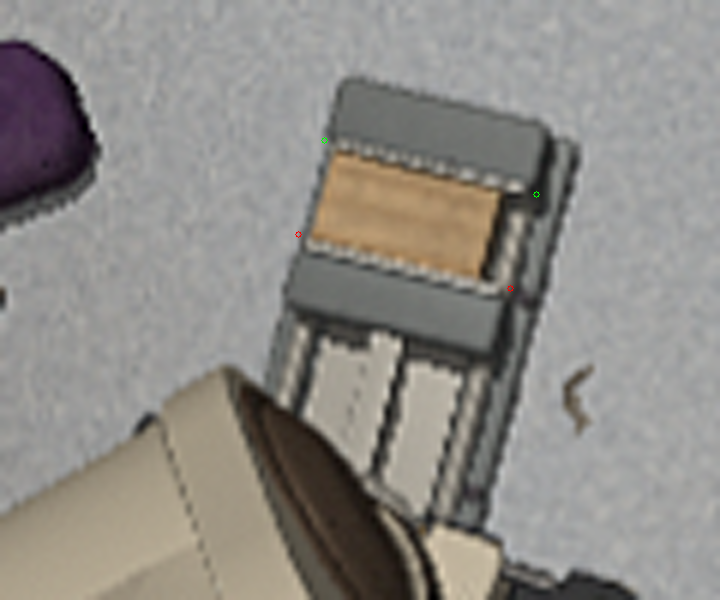

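View pics/scene5.png

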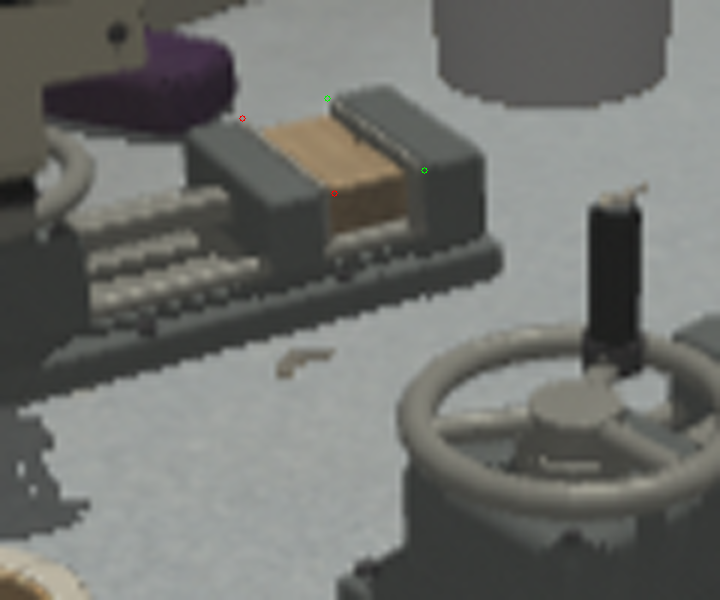

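Call:
play_rows(
  series=[-0.05,-0.15,0,0,0,0,1,-0.05,-0.15,0,0,0,0,1],
)

```text
time_s: 9.45
eef_pos: [498.4, 193.0, 96.9]
tool_rot: [0.007, 0.813, 0.582, 0.015]
force: [14.0, 3.7, -13.2]
finger_gap: 17.9
```

```bash
python3 st.py 1 .1
```

```text
9.45 tcp [498.4 193.   96.9] F [ 14.    3.7 -13.2] T [ 0.41 -2.35 -0.01] gap 17.9 tilt [ 0.187 -0.104 -0.027]
ang -1.4873266658612356 rad 43.87751212584879 q7 [-0.21  0.43 -0.26  1.98  0.17  0.72  0.67]
[-0.02 -0.15  0.02]
```

Call:
play_rows(
  series=[0,0,0,0,0,0,1,0,0,0,0,0,0,1,0,0,0,0,0,0,-1,0,0,0,0,0,0,-1,0,0,0,0,0,0,-1,0,0,0,0,0,0,-1,0,0,0,0,0,0,-1,0,0,0,0,0,0,-1],
)

```text
time_s: 10.25
eef_pos: [498.7, 190.9, 96.7]
tool_rot: [0.008, 0.814, 0.581, 0.012]
force: [-0.3, 0.5, 0.4]
finger_gap: 61.1
```

```bash
python3 st.py 1 .1
```

```text
10.25 tcp [498.7 190.9  96.7] F [-0.3  0.5  0.4] T [ 0.   -0.01  0.03] gap 61.1 tilt [ 0.18  -0.071 -0.039]
ang -1.4821611892857103 rad 45.93598721082594 q7 [-0.21  0.43 -0.25  1.98  0.18  0.73  0.67]
[ 0.04 -0.17  0.02]
```

Call:
play_rows(
  series=[0,0,0,0,0,0,-1,0,0,0,0,0,0,-1,0,0,0,0,0,0,-1,0,0,-0.3,0,0,0,-1,0,0,-0.6,0,0,0,-1,0,0,-0.8,0,0,0,-1,0,0,-1,0,0,0,-1,0,0,-1,0,0,0,-1,0,0,-1,0,0,0,-1,0,0,0,0,0,0,-1,0,0,0,0,0,0,-1],
)

```text
time_s: 11.35
eef_pos: [493.6, 190.9, 246.7]
tool_rot: [0.008, 0.813, 0.582, 0.012]
force: [-0.0, -0.8, -0.2]
finger_gap: 91.8
```

Call:
play_rows(
  series=[0.7,-0.7,-0.3,0,0,0,-1,0.7,-0.7,-0.3,0,0,0,-1,0.7,-0.7,0,0,0,0,-1,0.7,-0.7,0,0,0,0,-1,0.7,-0.7,0,0,0,0,-1,0.4,-0.4,0,0,0,0,-1,0,0,0,0,0,0,-1,0,0,0,0,0,0,-1],
)

```text
time_s: 12.15
eef_pos: [415.1, 340.3, 256.5]
tool_rot: [0.008, 0.814, 0.58, 0.007]
force: [0.3, -0.2, 0.5]
finger_gap: 91.7
```

Run:
```python
from h import *
s,p,M=pose(); print(s['time_s'],p,s['force'])
for cam in ["top","scene"]:
    im=robot.grab_frame(cam)
    print(cam,[ (n,robot.landmark_of(n,cam)[:1]) for n in ["jaw_1","offcut_centre"]])
    r0,c0=(130,190) if cam=="top" else (150,190)
    z=cv2.resize(im[r0:r0+130,c0:c0+140],None,fx=4.5,fy=4.5,interpolation=cv2.INTER_CUBIC)
    cv2.imwrite(f"pics/{cam}6.png",z)
```

```text
12.15 [415.0590939  340.33448139 256.4943583 ] [ 0.27594577 -0.20252213  0.54262624]
top [('jaw_1', [{'centre': [176.4, 256.9], 'confidence': 0.88}]), ('offcut_centre', [{'centre': [167.2, 258.0], 'confidence': 0.74}])]
scene [('jaw_1', [{'centre': [190.5, 276.4], 'confidence': 0.73}]), ('offcut_centre', [{'centre': [191.9, 283.7], 'confidence': 0.82}])]
```

View pics/top6.png

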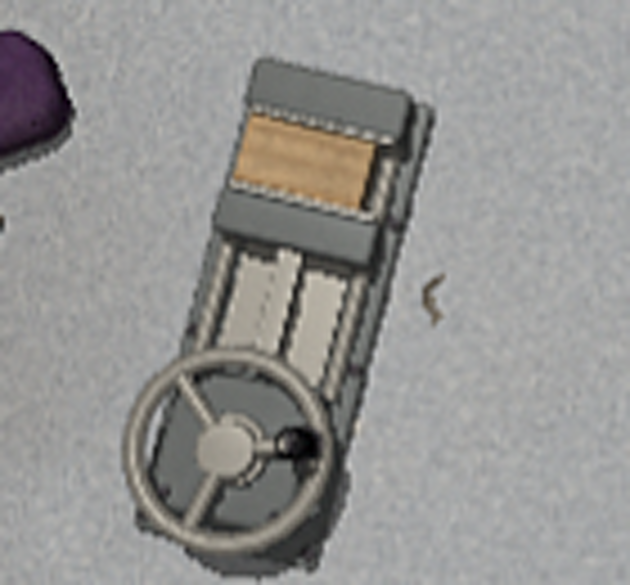

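View pics/scene6.png

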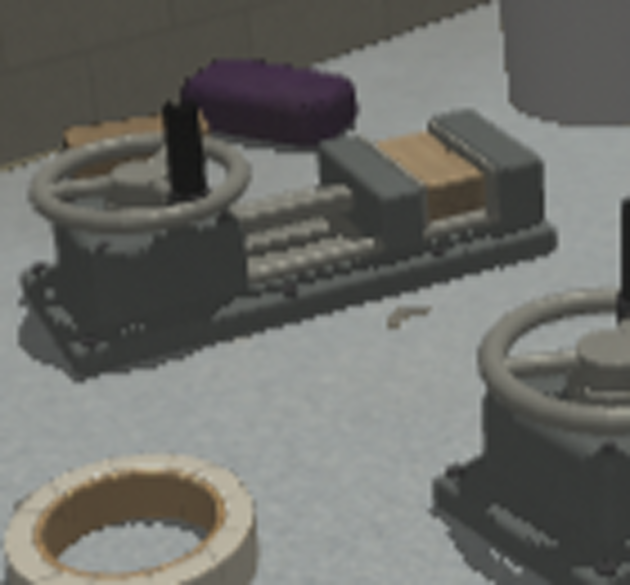

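Call:
play_rows(
  series=[-0.2,0.8,0,0,0,0,-1,-0.2,0.8,0,0,0,0,-1,-0.2,0.8,0,0,0,0,-1,-0.2,0.8,0,0,0,0,-1,-0.2,0.8,0,0,0,0,-1,-0.2,0.8,0,0,0,0,-1,-0.2,0.8,0,0,0,0,-1,-0.2,0.8,0,0,0,0,-1,0,0,0,0,0,0,-1,0,0,0,0,0,0,-1],
)

```text
time_s: 13.45
eef_pos: [590.7, 220.4, 262.6]
tool_rot: [0.009, 0.817, 0.576, 0.008]
force: [-0.3, 0.6, 0.3]
finger_gap: 91.9
```

Run:
```python
from h import *
s,p,M=pose(); print(s['time_s'],p,s['force'])
im=robot.grab_frame("wrist"); cv2.imwrite("pics/w7.png",cv2.resize(im[100:300,220:420],None,fx=3,fy=3,interpolation=cv2.INTER_CUBIC))
```

```text
13.45 [590.66299138 220.35621838 262.61936274] [-0.30138086  0.58074485  0.25842445]
```

View pics/w7.png

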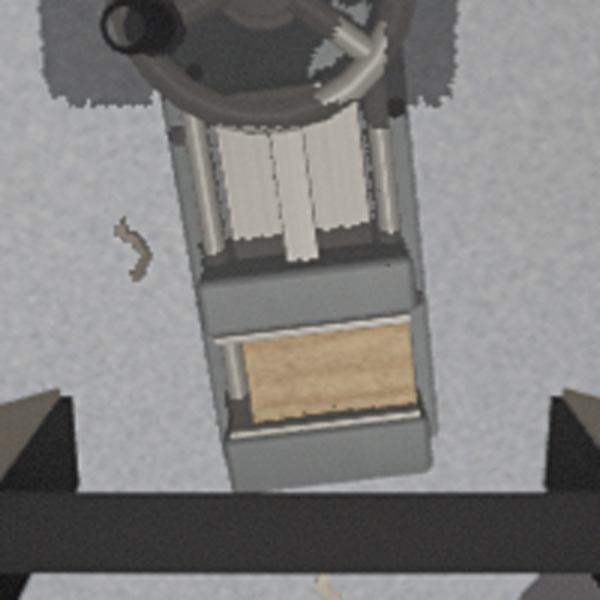

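Run:
```python
from h import *
x,y,th,a=np.load("fit.npy")
c,sn=np.cos(th),np.sin(th)
L=lambda P:[x+c*P[0]-sn*P[1],y+sn*P[0]+c*P[1],P[2]]
k=robot.calibration("wrist"); print("cam",-k["R"].T@k["t"])
pts={"fixed top z58":[190,-30,58],"offcut far z50":[190,-30,50],"offcut 2mm gap":[188,-30,50],"offcut near":[148,-30,50],"slide top":[148,-30,57]}
for n,P in pts.items():
    for yy in (-30,30):
        P[1]=yy; u=proj("wrist",[L(P)])[0]; print(n,yy,((u-[220,100]+.5)*3).round(1))
```

```text
cam [517.14303955 246.67915273 417.87555771]
fixed top z58 -30 [252.9 431.8]
fixed top z58 30 [386.4 417.4]
offcut far z50 -30 [253.9 424.1]
offcut far z50 30 [384.9 409.9]
offcut 2mm gap -30 [253.3 420.1]
offcut 2mm gap 30 [384.5 405.9]
offcut near -30 [241. 338.]
offcut near 30 [376.2 322.9]
slide top -30 [239.8 343.5]
slide top 30 [377.4 328.1]
```

Run:
```python
from h import *
im=cv2.imread("pics/w7.png")
cv2.imwrite("pics/w7z.png",cv2.resize(im[310:450,200:440],None,fx=3.3,fy=3.3,interpolation=cv2.INTER_NEAREST))
g=im[:,:,:].astype(int)
for cc in (260,300,340,380): print(cc,[tuple(g[r,cc]) for r in range(400,446,3)])
```

```text
260 [(np.int64(120), np.int64(150), np.int64(174)), (np.int64(117), np.int64(147), np.int64(173)), (np.int64(111), np.int64(141), np.int64(166)), (np.int64(111), np.int64(140), np.int64(164)), (np.int64(124), np.int64(151), np.int64(173)), (np.int64(122), np.int64(151), np.int64(173)), (np.int64(116), np.int64(146), np.int64(168)), (np.int64(89), np.int64(114), np.int64(133)), (np.int64(68), np.int64(71), np.int64(76)), (np.int64(82), np.int64(85), np.int64(88)), (np.int64(133), np.int64(139), np.int64(144)), (np.int64(155), np.int64(164), np.int64(166)), (np.int64(104), np.int64(106), np.int64(107)), (np.int64(99), np.int64(99), np.int64(97)), (np.int64(115), np.int64(118), np.int64(116)), (np.int64(123), np.int64(122), np.int64(121))]
300 [(np.int64(108), np.int64(137), np.int64(161)), (np.int64(107), np.int64(138), np.int64(163)), (np.int64(119), np.int64(147), np.int64(170)), (np.int64(122), np.int64(150), np.int64(171)), (np.int64(123), np.int64(151), np.int64(175)), (np.int64(107), np.int64(136), np.int64(158)), (np.int64(72), np.int64(77), np.int64(85)), (np.int64(69), np.int6
[... 1186 characters left out ...]
78)), (np.int64(125), np.int64(155), np.int64(178)), (np.int64(97), np.int64(121), np.int64(143)), (np.int64(69), np.int64(74), np.int64(78)), (np.int64(68), np.int64(70), np.int64(72)), (np.int64(107), np.int64(113), np.int64(117)), (np.int64(175), np.int64(184), np.int64(187)), (np.int64(122), np.int64(127), np.int64(129)), (np.int64(96), np.int64(94), np.int64(94)), (np.int64(115), np.int64(117), np.int64(114)), (np.int64(128), np.int64(130), np.int64(128)), (np.int64(125), np.int64(126), np.int64(126)), (np.int64(121), np.int64(124), np.int64(124)), (np.int64(123), np.int64(124), np.int64(123)), (np.int64(125), np.int64(126), np.int64(124)), (np.int64(125), np.int64(124), np.int64(123))]
```

View pics/w7z.png

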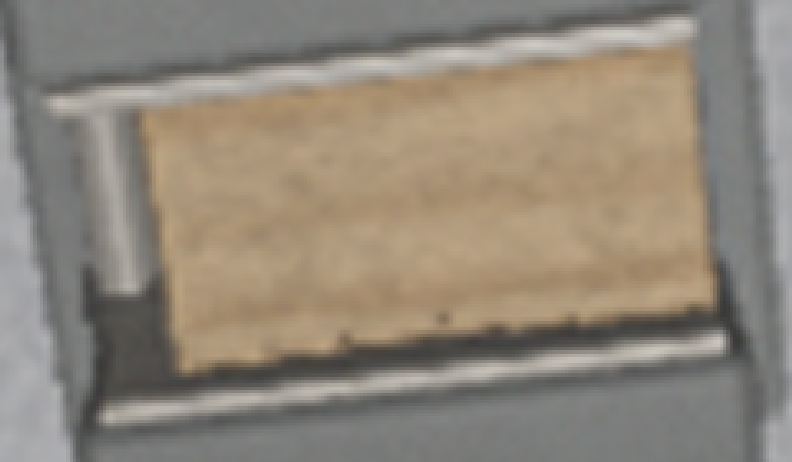

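The dark band between the offcut and the fixed-jaw lip is about 7 px wide and even along its length. Contact predicts 7.7 px and a 2 mm gap 11.6 px, so the offcut is home and square.

```bash
python3 -c "
from h import *
print(robot.hand_in())"
```

```text
the job is handed in; nothing more can be done
None
```

The job is done and handed in at about 13.5 s. I gripped vice_1's crank handle and wound it clockwise about 3.1 rad until it stopped. A second push did not move it any further. I then released the handle and backed the arm away, so it was touching nothing.

- **Nip:** the force at the handle while winding was about 5 N. It peaked at 18 N at the stop, with about 20 N pressing vertically as well. The second push gave 14 N along the turn.
- **Jaw travel:** about 46 mm measured in the top camera, against 46.7 mm expected from the wheel angle.
- **Offcut:** the final wrist picture shows it against both jaws and square. The shadowed strip at the fixed jaw is about 7 px wide and even along its length; contact predicts 7.7 px and a 2 mm gap 11.6 px.

**Disagreements:**
- My first fit put the sliding jaw's start at about 87 mm, with poor agreement between cameras. The final travel implies about 101 mm.
- The landmark network's jaw position after release was about 2 px from what I predicted for 148 mm. I judged that to be noise.

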